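Seat, pack and press a ceramic tile in a press nest

ROBOT

A 6-joint arm with a two-finger parallel gripper is mounted at the origin on the work surface. World frame = base frame: x ahead of the robot, y to its left, z up, the work surface at z = 0. Lengths are in m, angles in rad, forces in N, time in s.
With the tool pointing down it reaches from about 0.4 to 0.925 m from the base axis. Payload 3.4 kg.
Tool frame: the origin (TCP) lies midway between the tips of the shut fingers; the grasp point (between the pads) lies 19 mm behind it; z points along the fingers, y is the line along which they close (so a half turn about z gives the same grasp; the last joint's range is limited). The gripper opens to 85 mm and grips with 20 to 120 N. Pads are 22 mm wide; open, the fingers measure 114 mm over their backs; the gripper's body (76 mm by 85 mm) begins 54 mm behind the grasp point. The pads swing forward as they close: fully open they stand 13 mm farther back than shut.
Start: joints at [1.036, 0.307, 1.506, -0, 1.328, -0.073], TCP at [0.256, 0.515, 0.231] pointing down, gripper open.
Joint ranges: [-3.12, 3.12], [-1.05, 2.28], [0.14, 2.33], [-1.42, 4.57], [0.1, 2.73], [-2.68, 2.68]. Speed limits (rad/s): [2.57, 2.57, 3.14, 3.14, 3.14, 3.14].

INTERFACE

Orientations are given as a unit quaternion [w, x, y, z].
In Python, from workcell import robot gives the robot as it stands. The module is installed in compiled form; this text tells all that it offers.
- The arm moves only by the shell command python3 -m inch 'ROWS' [FORCE]. ROWS is JSON, a list of rows, each a list of 3 entries, a list of its own where there are three numbers: the shift along the tool's x, y, z as a fraction of full scale, then the turn, a rotation vector about the tool's x, y, z as a fraction of full scale, then the opening, from -1 (shut) to 1 (fully open). In form: [[[tx, ty, tz], [wx, wy, wz], grip], ...]. A call has 1 to 10 rows; each row is the pose to reach, as a shift and turn from the pose commanded when the call began, along the tool's axes at that moment; what a row does not reach only later rows make up. Full scale, the value 1, is 0.15 m for a shift and 45 degrees for a turn. A row lasts 1/12 s, in which the tool goes at most 41.7 mm and 7.16 degrees, less where a joint would pass 70% of its speed; a pose out of reach is approached as far as the arm can. A call with a number of a shift or a turn outside -1 to 1 is refused whole. A call with a gripper value outside its range is refused whole. The fingers move at their own pace and stop on an object; FORCE is the grip in N (left out, the last holds). Time passes only in rows, so rows that repeat a pose let the fingers close. It gives the time, the measured TCP pose, the force, the opening and the grip force at its end, in the units of the state.
- robot.state(): the state, without advancing time (a new reading comes with each control period).
- robot.read_camera(name): name is "scene" or "top"; returns a dict with "pixels" (420x560x3 uint8, blue, green, red), "intrinsics" (3x3 intrinsics, pixels), "eye" and "attitude" of the camera in the world. Camera axes: x right, y down, z forward; pixel columns grow to the right and rows downward; lengths in m; the calibration is good to about 2 mm. A picture is of the moment at which its call begins. There is no depth.
- robot.job_done(): hands the job in; it is judged then, once.
Trained networks look in the newest picture that a camera, given by its name, has taken for a name from the list of things; names that differ only in an ending like _2 or _b are one class to them, and where a whole thing is asked for, a point or a joint stands for the part that bears it (a point fixed in the world has none). Each returns a list of dicts, best first, with "conf" (0 to 1); they miss things now and then, are a little off and sometimes report something else, mostly with a low value. They report only what shows in the picture. A call takes as long as a camera call. They do not tell look-alikes from the thing itself.
- robot.spot_in(camera, label): "extent" ([left, top, width, height] in pixels, round what is visible of it).
The state is a dict: "clock": time; "joint_pos": joint angles; "qvel": joint speeds; "joint_efforts": joint torques, N m; "ee_pos": TCP position; "tool_rot": TCP orientation; "contact_force": force on the tool from outside, world axes, zero at the start; "ft_torque": the same for the moment, N m; "grip_width": finger opening in m; "grasp_force": force on a finger pad.
Only numpy, scipy, OpenCV 4.12 (cv2) and the standard library are available. Lean on these libraries where they do the work, as an engineer would, in place of code of your own. Each camera call takes 0.05 s, during which the arm holds its last target. There are 200 camera calls.

TASK

Lay the white ceramic tile flat in the sprung tray of the press nest, then slide the aluminium spacer upright down the gap between tray and rail that is wide enough for it, midway along the tray, until it stands on the base plate, and let go of it. Then push the tile down with the fingers until it is flush with the tops of the rails and finish while still holding it pressed down; leave the bin, jar and screwdriver alone.

Things in the scene. Friction and masses are not known exactly. Their poses are not given: they have to be found in the camera images.
- tile: loose white ceramic tile, 54 (its x) x 58 (its y) x 16 mm thick, about 0.13 kg, lying flat on the table at the start; origin at the centre of its underside, z up. Can be gripped across its 54 mm sides (along its x). It looks the same after half a turn.
- spacer: loose aluminium plate standing on edge, 50 long (its x) x 10 thick (its y) x 60 mm tall (its z), about 0.08 kg, with a dark 10 mm hole near its top; origin at the centre of its lower edge. At the start it stands in a slot of the stand, 40 mm of it showing above the stand. Can be gripped across its 10 mm thickness. It looks the same after half a turn.
- stand: fixed black plastic block, 85 (x) x 55 (y) x 26 mm tall, with one slot 20 mm deep that holds the spacer loosely; origin at the centre of its underside; at the start the spacer's axes are parallel to its axes. Stand and tile may be on either side of the nest.
- nest: fixed press nest: a dark steel base plate 125 (x) x 170 (y) x 8 mm thick, origin at the centre of its underside, with a sprung tray over its centre and a steel rail along x on each y side of the tray. Nothing stands in front of or behind the tray (nest x), so fingers have room there. Rail tops are 32 mm above the table, so each gap is 24 mm deep down to the base plate's top (8 mm above the table).
- slim_rail: fixed steel rail 90 (x) x 21 (y) x 24 mm tall, on the nest's base plate, axes parallel to the nest's, centre 58 mm from the nest's centre in +y or -y of the nest (varies); origin at the centre of its underside. The gap between the tray's rim and this rail is 13.5 mm wide, its middle 40.75 mm from the nest's centre.
- broad_rail: fixed steel rail 90 (x) x 38 (y) x 24 mm tall, on the other side of the tray, centre 58 mm from the nest's centre; origin at the centre of its underside. The gap between the tray's rim and this rail is only 5 mm wide.
- tray_seat (a point): centre of the floor of the sprung aluminium tray, 22 mm above the table when the tray is up, straight above the nest's origin, axes as the nest's. The recess is 59 (x) x 63 (y) mm inside with a rim 2.5 mm thick and 4 mm high, so the tile lies in it with 2.5 mm play all round and its top is then 38 mm above the table, 6 mm higher than the rails.
- tray (a joint): how far the sprung tray is pushed down, m: 0 up, 0.006 at its stop, where the tile's top is flush with the rail tops (32 mm above the table). With the tile in, a push of about 4 N starts it moving and about 10 N brings it to the stop; it springs up again when let go.
- parts_bin: bystander: loose blue open plastic bin, 120 x 170 x 55 mm tall; origin at the centre of its underside
- grease_jar: bystander: loose white jar, 56 mm in diameter, 60 mm tall; origin at the centre of its underside
- screwdriver: bystander: loose screwdriver lying on the table, handle towards its own -x
There are look-alikes about, which are no part of the job. Several things have the shape of the tile; the one meant has the colours described above. There is more than one size of the spacer; the one meant has the size given above.

How it is judged:
By the outcome, as a careful person would: the job done as asked, in the order asked, and still so for the second after the job is handed in, while the arm keeps its last pose, push and grip.
It also fails if it takes over 64 s, if anything falls off the work surface, if the arm or the gripper's body presses on something with over 40 N, if the wrist force passes 120 N, or if a joint passes its speed limit or range.

## Working session

There is one attempt and no reset: what is moved stays moved. The work goes in short steps, Python scripts to look and compute and a shell command to move; the robot and the scene stay as the last step left them, time stands still between calls to the robot, and variables do not carry over. Pictures are saved under pics/ and viewed, at most 10 in all, crops included, and the job is handed in when it is done.

```bash
mkdir -p pics; cat > h.py <<'E'
import numpy as np, cv2
from workcell import robot
from scipy.spatial.transform import Rotation as R
def rot(a):
    a=np.array(a,float)
    return a if a.shape==(3,3) else R.from_quat(a,scalar_first=True).as_matrix()
def ray(c,u,v):
    d=rot(c['attitude'])@np.linalg.inv(np.array(c['intrinsics']))@[u,v,1]
    return np.array(c['eye'],float),d
def at(c,u,v,z):
    e,d=ray(c,u,v); return e+d*(z-e[2])/d[2]
def proj(c,P):
    p=(np.atleast_2d(P)-np.array(c['eye']))@rot(c['attitude'])@np.array(c['intrinsics']).T
    return p[:,:2]/p[:,2:]
E
python3 - <<'E'
from h import *
import pickle
for n in ["scene","top"]:
    c=robot.read_camera(n); cv2.imwrite(f"pics/{n}0.png",c['pixels']); pickle.dump(c,open(n+'0.pkl','wb'))
    print(n,c['eye'],c['attitude'],c['intrinsics'])
    for l in ["tile","spacer","stand","nest","slim_rail","broad_rail","tray"]:
        print(l,[(np.round(d['extent']).tolist(),round(d['conf'],2)) for d in robot.spot_in(n,l)])
print(robot.state())
E
```

```text
scene [ 1.34483058 -0.5207845   0.65260361] [-0.41626676  0.78082508  0.41629772 -0.20911812] [[395.6394963    0.         277.76579525]
 [  0.         395.6394963  209.72118713]
 [  0.           0.           1.        ]]
tile [([291.0, 172.0, 21.0, 13.0], 0.72), ([318.0, 167.0, 24.0, 12.0], 0.59), ([229.0, 254.0, 14.0, 62.0], 0.43)]
spacer [([158.0, 200.0, 19.0, 25.0], 0.62), ([169.0, 236.0, 14.0, 22.0], 0.55), ([132.0, 236.0, 12.0, 12.0], 0.45)]
stand [([152.0, 217.0, 38.0, 21.0], 0.82)]
nest [([209.0, 194.0, 71.0, 34.0], 0.7)]
slim_rail [([255.0, 191.0, 18.0, 20.0], 0.53)]
broad_rail [([214.0, 198.0, 25.0, 24.0], 0.67), ([319.0, 197.0, 79.0, 58.0], 0.26)]
tray [([228.0, 193.0, 33.0, 21.0], 0.91), ([317.0, 198.0, 82.0, 58.0], 0.26)]
top [0.47075963 0.02743026 1.00272247] [-0.05962672  0.71093013 -0.69855621  0.05515649] [[408.42302571   0.         287.23897859]
 [  0.         408.42302571 214.899947  ]
 [  0.           0.           1.        ]]
tile [([120.0, 265.0, 32.0, 31.0], 0.96), ([164.0, 260.0, 30.0, 22.0], 0.74), ([210.0, 260.0, 23.0, 34.0], 0.62)]
spacer [([403.0, 269.0, 24
[... 382 characters left out ...]

{'clock': 0.8, 'joint_pos': array([ 1.03651738e+00,  3.06753385e-01,  1.50636732e+00, -2.67346721e-05,
        1.32839301e+00, -7.35105962e-02]), 'qvel': array([ 0.00033616, -0.00062301, -0.00076701,  0.00030123, -0.00388029,
       -0.00036688]), 'joint_efforts': array([-9.48853376e-04, -4.57393277e+01, -2.52323020e+01,  8.25808797e-05,
        4.41654538e-04, -1.58148108e-06]), 'ee_pos': array([0.25571439, 0.51503686, 0.23134399]), 'tool_rot': array([2.41931501e-05, 2.28348443e-01, 9.73579471e-01, 3.37787913e-05]), 'contact_force': array([-0.11271298, -0.86311377, -0.04482366]), 'ft_torque': array([0.00375509, 0.01518727, 0.05857816]), 'grasp_force': 0.0, 'grip_width': 0.0853330170381266}
```

```bash
python3 - <<'E'
import cv2
t=cv2.imread('pics/top0.png'); cv2.imwrite('pics/t1.png',cv2.resize(t[215:315,90:490],(800,200),interpolation=3)) 
s=cv2.imread('pics/scene0.png')
a=cv2.resize(t[225:310,100:290],None,fx=4.2,fy=4.2,interpolation=3);b=cv2.resize(t[225:310,280:470],None,fx=4.2,fy=4.2,interpolation=3)
cv2.vconcat([a[:300],b[:300]],a);cv2.imwrite('pics/t1.png',cv2.vconcat([a[:300,:798],b[:300,:798]])[:600])
a=cv2.resize(s[150:280,120:360],None,fx=3.3,fy=3.3,interpolation=3);cv2.imwrite('pics/s1.png',a)
E
```

```text
(no output)
```

View pics/top0.png

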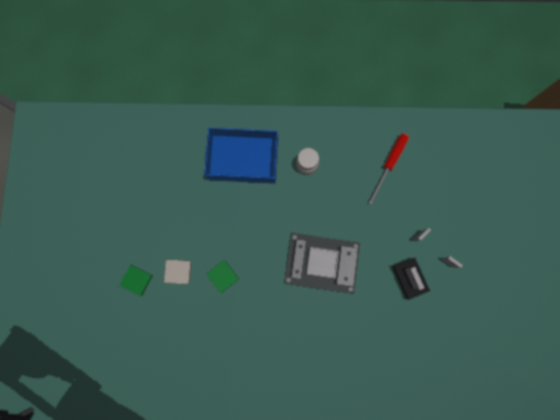

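View pics/t1.png

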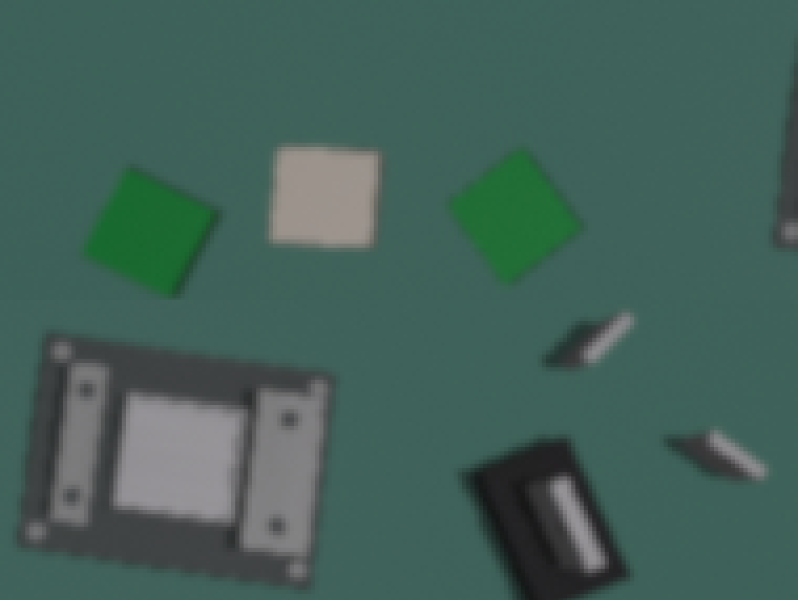

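View pics/s1.png

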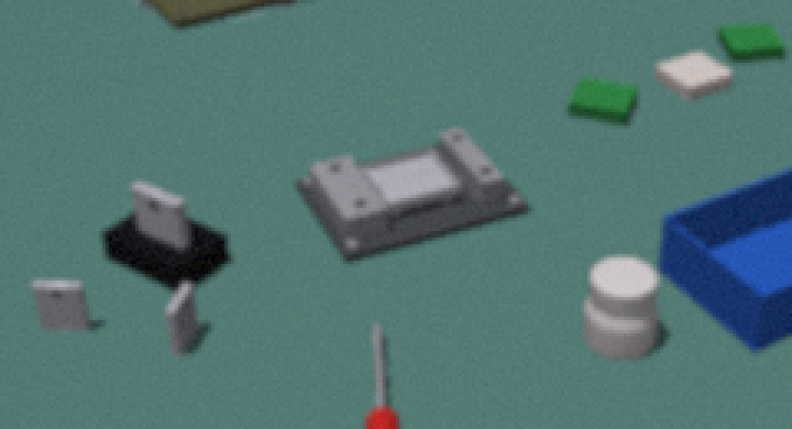

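```bash
cat >> h.py <<'E'
from scipy.optimize import minimize
def rect(lx,ly,z,cx=0,cy=0):
    return [np.array([cx+sx*lx/2,cy+sy*ly/2,z]) for sx,sy in((-1,-1),(1,-1),(1,1),(-1,1))]
def score(cams,rects,p):
    x,y,a,dz=p; Rz=R.from_euler('z',a).as_matrix(); s=0
    for c in cams:
        img=c['pixels'].astype(np.float32); img=cv2.GaussianBlur(img,(0,0),0.5)
        for r in rects:
            for i in range(4):
                A,B=r[i],r[(i+1)%4]; t=np.linspace(.06,.94,40)[:,None]
                P=(A*(1-t)+B*t)@Rz.T+[x,y,dz]
                u=proj(c,P); d=u[-1]-u[0]; n=np.array([-d[1],d[0]])/np.linalg.norm(d)
                f=lambda q:cv2.remap(img,q[:,0].astype(np.float32),q[:,1].astype(np.float32),cv2.INTER_LINEAR)
                s+=np.linalg.norm((f(u+.7*n)-f(u-.7*n)).reshape(40,-1).mean(0))*np.linalg.norm(d)
    return s
def fit(cams,rects,p0,z=False,da=.1,dxy=.008):
    best=None
    for ax in np.linspace(-1,1,5):
      for ay in np.linspace(-1,1,5):
       for aa in np.linspace(-1,1,5):
        p=np.array([p0[0]+ax*dxy,p0[1]+ay*dxy,p0[2]+aa*da,0]); s=score(cams,rects,p)
        if best is None or s>best[0]: best=(s,p)
    p=best[1]; k=4 if z else 3
    f=lambda q:-score(cams,rects,np.r_[q,p[k:]])
    sx=np.vstack([p[:k]]+[p[:k]+np.eye(k)[i]*[.003,.003,.04,.004][i] for i in range(k)])
    m=minimize(f,p[:k],method='Nelder-Mead',options=dict(initial_simplex=sx,xatol=1e-5,fatol=1e-3))
    return np.r_[m.x,p[k:]],-m.fun
TILE=[rect(.054,.058,.016)]
def NEST(s): return [rect(.125,.17,.008),rect(.09,.021,.032,0,s*.058),rect(.09,.038,.032,0,-s*.058),rect(.064,.068,.026)]
SPACER=[rect(.05,.01,.066)]; STAND=[rect(.085,.055,.026)]
E
cat > m.py <<'E'
from h import *
import pickle
S,T=[pickle.load(open(n+'0.pkl','rb')) for n in('scene','top')]
# initial guesses from top pixels
g=lambda u,v,z:at(T,u,v,z)[:2]
print(g(322,263,.02),at(T,100,200,0),at(T,300,100,0))
jobs=[('tile',TILE,g(177,272,.016),[.05,.05+np.pi/2]),('nest',NEST(1),g(322,263,.02),[-.1]),('spacer',SPACER,g(416.5,279,.066),[.5,.5-np.pi/2,.3-np.pi/2,-.5]),('stand',STAND,g(411,279,.026),[.3,-.5,.3-np.pi/2])]
for n,r,p,angs in jobs:
    for a in angs:
        for cn,cs in(('T',[T]),('S',[S]),('TS',[T,S])):
            q,s=fit(cs,r,[*p,a],da=.25,dxy=.008); print(n,round(a,2),cn,np.round(q[:3],4),round(s))
        q,s=fit([T,S],r,[*p,a],True,da=.25); print(n,'z free',np.round(q,4),round(s))
E
time python3 m.py
```

```text
[ 0.5167156  -0.05007982] [0.66491271 0.50560657 0.        ] [0.93926608 0.00745314 0.        ]
tile 0.05 T [ 0.4907  0.2975 -0.0397] 4153
tile 0.05 S [ 0.4916  0.2923 -0.0229] 3377
tile 0.05 TS [ 0.4907  0.2968 -0.0397] 7094
tile z free [ 0.4905  0.2976 -0.0448 -0.002 ] 7250
tile 1.62 T [0.4907 0.2973 1.5277] 3320
tile 1.62 S [0.4913 0.2923 1.5807] 3232
tile 1.62 TS [0.491  0.296  1.5286] 6265
tile z free [ 4.9050e-01  2.9670e-01  1.5212e+00 -1.4000e-03] 6353
nest -0.1 T [ 0.5184 -0.0503 -0.1258] 16998
nest -0.1 S [ 0.5258 -0.0572 -0.1401] 11014
nest -0.1 TS [ 0.5184 -0.0508 -0.1233] 24107
nest z free [ 0.5187 -0.0508 -0.1262 -0.0065] 27231
spacer 0.5 T [ 0.4849 -0.2618  0.3978] 3597
spacer 0.5 S [ 0.4847 -0.2664  0.4233] 1841
spacer 0.5 TS [ 0.485  -0.2627  0.402 ] 4719
spacer z free [ 0.4841 -0.2632  0.404  -0.0028] 5213
spacer -1.07 T [ 0.4791 -0.2524 -1.1939] 211
spacer -1.07 S [ 0.4741 -0.2506 -0.8967] 370
spacer -1.07 TS [ 0.4711 -0.2482 -0.9267] 783
spacer z free [ 0.4688 -0.2493 -0.8574 -0.0037] 915
spacer -1.27 T [ 0.4789 -0.2529 -1.2493] 216
spacer -1.27 S [ 0.4781 -0.2589
[... 210 characters left out ...]
-0.5 TS [ 0.4806 -0.2523  0.4463] 2434
spacer z free [ 0.47   -0.2596  0.4254 -0.0116] 3332
stand 0.3 T [ 0.4832 -0.2516  0.3999] 4383
stand 0.3 S [ 0.4839 -0.2654  0.346 ] 2101
stand 0.3 TS [ 0.4824 -0.2514  0.3992] 5425
stand z free [ 0.4829 -0.2505  0.4095  0.0045] 6298
stand -0.5 T [ 0.4738 -0.2713 -1.1879] 1652
stand -0.5 S [ 0.4749 -0.2777 -0.964 ] 2567
stand -0.5 TS [ 0.4751 -0.275  -1.1273] 3635
stand z free [ 0.4781 -0.2725 -0.8485 -0.0015] 3197
stand -1.27 T [ 0.4833 -0.2675 -1.1879] 1647
stand -1.27 S [ 0.4781 -0.2684 -1.5708] 1905
stand -1.27 TS [ 0.484  -0.2685 -1.3023] 3105
stand z free [ 4.839e-01 -2.690e-01 -1.250e+00 -4.000e-04] 3091
real	2m0.665s
user	1m3.615s
sys	0m57.410s
```

```bash
cat >> h.py <<'E'
def go(x,y,z,ya,half=0):
    "rows' numbers for TCP target, ya = world angle of tool y axis"
    s=robot.state(); M=rot(s['tool_rot']); v=M.T@(np.array([x,y,z])-s['ee_pos'])
    c=np.arctan2(M[1,1],M[0,1]); d=(ya-c+np.pi/2)%np.pi-np.pi/2+half*np.pi
    Q=np.array([[np.sin(ya),np.cos(ya),0],[-np.cos(ya),np.sin(ya),0],[0,0,-1]])
    if Q[:,1]@rot(R.from_euler('z',d).as_matrix()@M)[:,1]<0: Q[:,:2]*=-1
    w=R.from_matrix(M.T@Q).as_rotvec()
    print('shift',np.round(v/.15,4),'turn',np.round(w/(np.pi/4),4),'yaw now',round(c,4),'pos',np.round(s['ee_pos'],4),'q',np.round(s['joint_pos'],2),'F',np.round(s['contact_force'],1),'grip',round(s['grip_width'],4),'t',round(s['clock'],2))
E
python3 -c "
from h import *
go(.4907,.297,.10,-.04)"
```

```text
Traceback (most recent call last):
  File "h.py", line 51, in go
    w=R.from_matrix(M.T@Q).as_rotvec()
      ~~~~~~~~~~~~~^^^^^^^
  File "scipy/spatial/transform/_rotation.pyx", line 1143, in scipy.spatial.transform._rotation.Rotation.from_matrix
ValueError: Non-positive determinant (left-handed or null coordinate frame) in rotation matrix 0: [[-4.08456052e-01 -9.12777987e-01  3.16812398e-05]
 [-9.12777985e-01  4.08456048e-01 -7.68216119e-05]
 [-5.71806822e-05  6.02961905e-05  9.99999997e-01]].
```

```bash
sed -i 's/\[\[np.sin(ya),np.cos(ya),0\],\[-np.cos(ya),np.sin(ya),0\]/[[-np.sin(ya),np.cos(ya),0],[np.cos(ya),np.sin(ya),0]/' h.py
python3 -c "
from h import *
go(.4907,.297,.10,-.04)"
```

```text
shift [-2.0495 -0.6055  0.8756] turn [ 1.0000e-04 -0.0000e+00  1.4643e+00] yaw now 1.11 pos [0.2557 0.515  0.2313] q [ 1.04  0.31  1.51 -0.    1.33 -0.07] F [-0.1 -0.9 -0. ] grip 0.0853 t 0.8
```

```bash
python3 -m inch '[[[-1,-0.3,0.4],[0,0,0.9],0.85],[[-1,-0.3,0.4],[0,0,0.9],0.85],[[-1,-0.3,0.4],[0,0,0.9],0.85],[[-1,-0.3,0.4],[0,0,0.9],0.85],[[-1,-0.3,0.4],[0,0,0.9],0.85],[[-1,-0.3,0.4],[0,0,0.9],0.85],[[-1,-0.3,0.4],[0,0,0.9],0.85]]' 40
python3 -c "
from h import *
go(.4907,.297,.10,-.04)"
```

```text
clock: 1.38
ee_pos: [0.3708, 0.4071, 0.1709]
tool_rot: [-0.0, 0.553, 0.833, -0.0]
contact_force: [0.6, -1.0, -0.9]
grip_width: 0.0791
grasp_force: 0.0
shift [-0.9869  0.4519  0.4726] turn [-9.00e-04  5.00e-04  5.59e-01] yaw now 0.399 pos [0.3708 0.4071 0.1709] q [0.76 0.33 1.64 0.   1.17 0.36] F [ 0.6 -1.  -0.9] grip 0.0791 t 1.38
```

```bash
python3 -m inch '[[[-0.985,0.452,0.45],[0,0,0.559],0.85],[[-0.985,0.452,0.45],[0,0,0.559],0.85],[[-0.985,0.452,0.45],[0,0,0.559],0.85],[[-0.985,0.452,0.45],[0,0,0.559],0.85],[[-0.985,0.452,0.45],[0,0,0.559],0.85],[[-0.985,0.452,0.45],[0,0,0.559],0.85],[[-0.985,0.452,0.45],[0,0,0.559],0.85]]' 
python3 - <<'E'
from h import *
go(.4907,.297,.002,-.04)
out=[]
for n in ["scene","top"]:
    c=robot.read_camera(n); p=c['pixels']; o=proj(c,robot.state()['ee_pos'])[0]; print(n,o)
    u,v=int(o[0]),int(o[1]); out.append(cv2.resize(p[max(v-60,0):v+60,u-50:u+50],(400,480),interpolation=3))
cv2.imwrite('pics/a1.png',cv2.hconcat(out))
E
```

```text
clock: 1.97
ee_pos: [0.4901, 0.299, 0.1037]
tool_rot: [-0.0, 0.719, 0.695, -0.0]
contact_force: [0.2, 0.0, 0.0]
grip_width: 0.0787
grasp_force: 0.0
shift [-0.0131  0.005   0.6783] turn [-0.0013 -0.0004  0.0064] yaw now -0.035 pos [0.4901 0.299  0.1037] q [0.47 0.43 1.67 0.   1.04 0.51] F [0.2 0.  0. ] grip 0.0787 t 1.97
scene [333.96759997 145.62416959]
top [164.54515205 270.87531383]
```

View pics/a1.png

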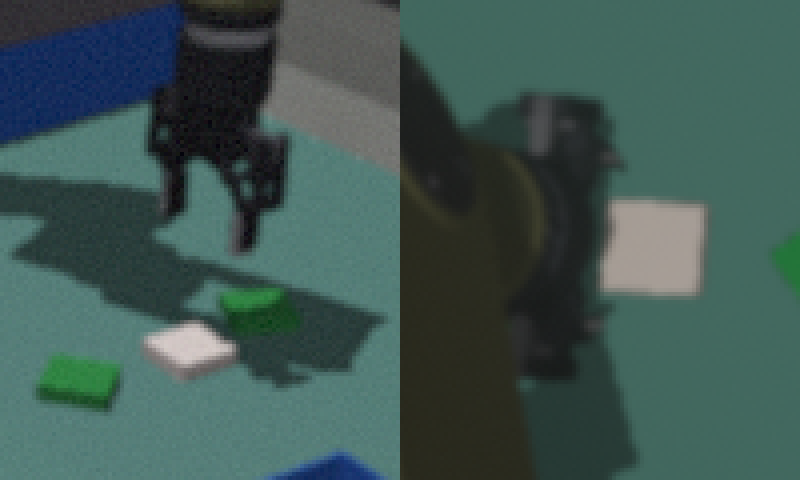

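```bash
python3 -m inch '[[[-0.017,0.004,0.3],[0,0,0.006],0.85],[[-0.017,0.004,0.5],[0,0,0.006],0.85],[[-0.017,0.004,0.6],[0,0,0.006],0.85],[[-0.017,0.004,0.68],[0,0,0.006],0.85],[[-0.017,0.004,0.68],[0,0,0.006],0.85],[[-0.017,0.004,0.68],[0,0,0.006],0.1],[[-0.017,0.004,0.68],[0,0,0.006],0.1],[[-0.017,0.004,0.68],[0,0,0.006],0.1],[[-0.017,0.004,0.68],[0,0,0.006],0.1],[[-0.017,0.004,0.68],[0,0,0.006],0.1]]' 40
python3 -c "
from h import *
go(.4907,.297,.002,-.04)"
```

```text
clock: 2.9
ee_pos: [0.4917, 0.2973, 0.0035]
tool_rot: [0.0, 0.721, 0.693, 0.002]
contact_force: [-2.1, 2.0, 6.5]
grip_width: 0.0529
grasp_force: 43.0
shift [-0.0023 -0.0064  0.0102] turn [ 0.0031 -0.0028 -0.0007] yaw now -0.0405 pos [0.4917 0.2973 0.0035] q [0.47 0.56 1.77 0.   0.81 0.51] F [-2.1  2.   6.5] grip 0.0529 t 2.9
```

```bash
python3 -m inch '[[[0,0,-0.2],[0,0,0],-0.1],[[0,0,-0.4],[0,0,0],-0.1],[[0,0,-0.6],[0,0,0],-0.1],[[0,0,-0.6],[0,0,0],-0.1],[[0,0,-0.6],[0,0,0],-0.1],[[0,0,-0.6],[0,0,0],-0.1]]' 40
python3 - <<'E'
from h import *
go(.4907,.297,.002,-.04)
out=[]
for n in ["scene"]:
    c=robot.read_camera(n); p=c['pixels']; o=proj(c,robot.state()['ee_pos'])[0]; print(n,o)
    u,v=int(o[0]),int(o[1]); out.append(cv2.resize(p[v-30:v+30,u-40:u+40],(800,600),interpolation=3))
cv2.imwrite('pics/a2.png',out[0])
E
```

```text
clock: 3.4
ee_pos: [0.4905, 0.2958, 0.0918]
tool_rot: [0.0, 0.721, 0.693, -0.0]
contact_force: [-0.2, -0.5, -0.5]
grip_width: 0.0526
grasp_force: 43.1
shift [0.008  0.001  0.5989] turn [ 0.      0.0001 -0.0009] yaw now -0.0407 pos [0.4905 0.2958 0.0918] q [ 0.47  0.44  1.69 -0.    1.01  0.51] F [-0.2 -0.5 -0.5] grip 0.0526 t 3.4
scene [332.61578485 149.67024457]
```

View pics/a2.png

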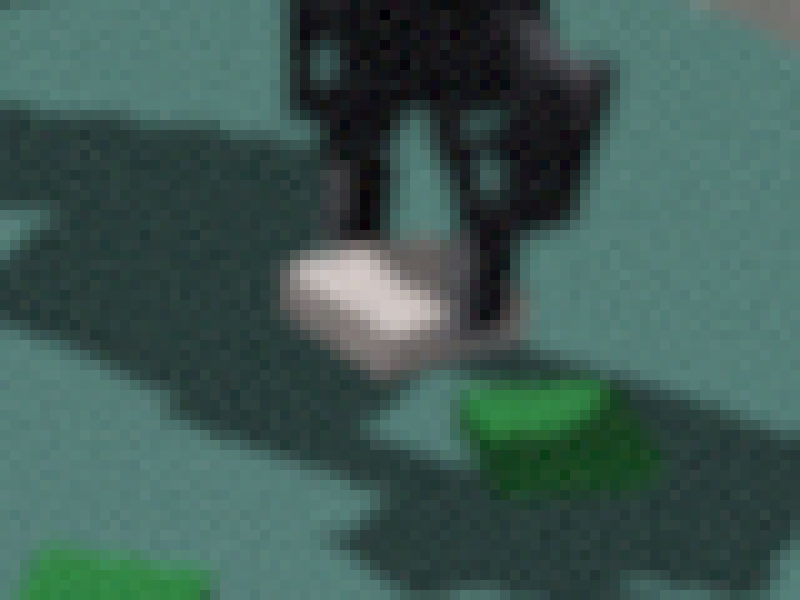

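```bash
python3 - <<'E'
from h import *
import pickle
c=robot.read_camera('top');s=robot.read_camera('scene'); pickle.dump((c,s),open('held.pkl','wb'))
ht=[rect(.054,.058,.1043)]
print('held T',fit([c],ht,[.4905,.2965,-.04],da=.04,dxy=.004),'S',fit([s],ht,[.4905,.2965,-.04],da=.04,dxy=.006))
S,T=[pickle.load(open(n+'0.pkl','rb')) for n in('scene','top')]
N=NEST(1)
for i in range(4):
  print(i,[np.round(fit([C],[N[i]],[.5184,-.0505,-.126],da=.04,dxy=.006)[0],4) for C in(T,S)])
print('TS',fit([T,S],N,[.5184,-.0505,-.126],da=.03,dxy=.003)[0], fit([S],N,[.5184,-.0505,-.126],da=.03,dxy=.006)[0])
E
```

```text
held T (array([ 0.49221041,  0.29442948, -0.05192872,  0.        ]), np.float64(2983.044345268767)) S (array([0.49172078, 0.28494609, 0.051111  , 0.        ]), np.float64(2365.494481898278))
0 [array([ 0.5186, -0.0466, -0.1276,  0.    ]), array([ 0.527 , -0.0588, -0.1281,  0.    ])]
1 [array([ 0.5187, -0.0508, -0.1227,  0.    ]), array([ 0.5197, -0.0561, -0.1162,  0.    ])]
2 [array([ 0.5182, -0.0507, -0.123 ,  0.    ]), array([ 0.5198, -0.0566, -0.1458,  0.    ])]
3 [array([ 0.5187, -0.05  , -0.1256,  0.    ]), array([ 0.5229, -0.055 , -0.115 ,  0.    ])]
TS [ 0.51829334 -0.05086716 -0.12316613  0.        ] [ 0.52568512 -0.05728293 -0.13851258  0.        ]
```

```bash
python3 -m inch '[[[-0.2,0,0],[0,0,0],-0.1],[[-0.45,0,0],[0,0,0],-0.1],[[-0.7,0,0],[0,0,0],-0.1],[[-1,0,0],[0,0,0],-0.1],[[-1,0,0],[0,0,0],-0.1]]' 50; python3 -m inch '[[[-0.25,0,0],[0,0,0],-0.1],[[-0.5,0.1,0],[0,0,0],-0.1],[[-0.75,0.1,0],[0,0,0],-0.1],[[-1,0.1,0],[0,0,0],-0.1],[[-1,0.1,0],[0,0,0],-0.1]]' 50; python3 -c "
from h import *
go(.518,-.0508,.05,-.125)"
```

```text
clock: 3.97
ee_pos: [0.4821, 0.1404, 0.0902]
tool_rot: [-0.0, 0.722, 0.691, -0.003]
contact_force: [-0.6, 0.5, -1.2]
grip_width: 0.0528
grasp_force: 57.0
clock: 4.38
ee_pos: [0.4932, -0.0098, 0.0908]
tool_rot: [0.0, 0.723, 0.691, -0.002]
contact_force: [0.4, -0.1, -1.3]
grip_width: 0.0521
grasp_force: 57.1
shift [-0.2652  0.1778  0.2723] turn [-0.0022  0.0036  0.1015] yaw now -0.0452 pos [ 0.4932 -0.0098  0.0908] q [-0.1   0.35  1.86 -0.    0.93 -0.06] F [ 0.4 -0.1 -1.3] grip 0.0521 t 4.38
```

```bash
python3 -m inch '[[[-0.15,0.1,0],[0,0,0.1],-0.1],[[-0.265,0.178,0.1],[0,0,0.1],-0.1],[[-0.265,0.178,0.2],[0,0,0.1],-0.1],[[-0.265,0.178,0.27],[0,0,0.1],-0.1],[[-0.265,0.178,0.27],[0,0,0.1],-0.1],[[-0.265,0.178,0.27],[0,0,0.1],-0.1]]' 50; python3 - <<'E'
from h import *
go(.518,-.0508,.026,-.125)
o=[]
for n in ["scene","top"]:
    c=robot.read_camera(n); u,v=proj(c,[.518,-.05,.04])[0].astype(int); o.append(cv2.resize(c['pixels'][v-40:v+40,u-33:u+33],(400,485),interpolation=3))
cv2.imwrite('pics/a3.png',cv2.hconcat(o))
E
```

```text
clock: 4.88
ee_pos: [0.5176, -0.0444, 0.05]
tool_rot: [-0.002, 0.748, 0.664, -0.001]
contact_force: [0.7, 0.5, -1.2]
grip_width: 0.0522
grasp_force: 57.0
shift [-0.042   0.0085  0.1599] turn [-0.0047 -0.0004  0.0074] yaw now -0.1192 pos [ 0.5176 -0.0444  0.05  ] q [-0.17  0.44  1.84  0.    0.86 -0.05] F [ 0.7  0.5 -1.2] grip 0.0522 t 4.88
```

View pics/a3.png

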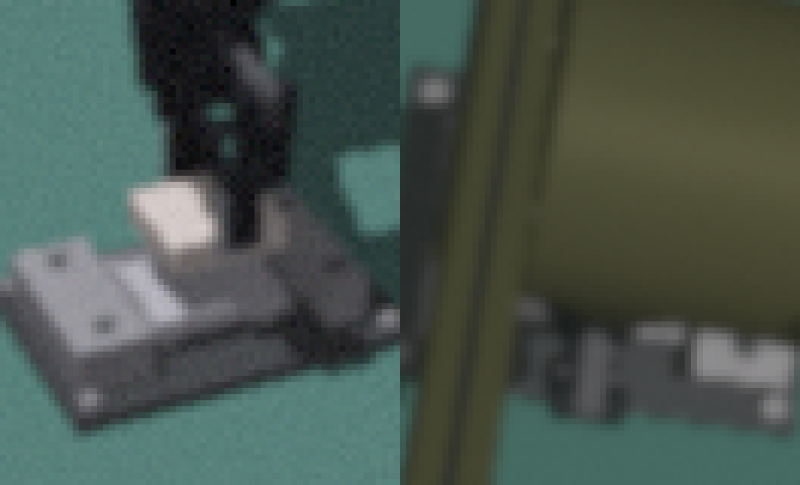

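```bash
python3 - <<'E'
from h import *
go(.518,-.0508,.026,-.125)
c=robot.read_camera('scene')
z=.050-.0035+.016
print('S held',fit([c],[rect(.054,.058,z),rect(.054,.058,z-.016)],[.517,-.05,-.12],da=.04,dxy=.006))
E
```

```text
shift [-0.0423 -0.0002  0.1687] turn [-0.0005 -0.0001  0.0081] yaw now -0.1186 pos [ 0.5188 -0.0445  0.0513] q [-0.17  0.44  1.84  0.    0.86 -0.05] F [-0.7  0.5 -1.7] grip 0.0523 t 4.98
S held (array([ 0.51873016, -0.04916186, -0.16478   ,  0.        ]), np.float64(3127.7187824311986))
```

```bash
python3 -m inch '[[[-0.042,0.003,0],[0,0,0.008],-0.1],[[-0.042,0.003,0.05],[0,0,0.008],-0.1],[[-0.042,0.003,0.1],[0,0,0.008],-0.1],[[-0.042,0.003,0.14],[0,0,0.008],-0.1],[[-0.042,0.003,0.14],[0,0,0.008],-0.1],[[-0.042,0.003,0.14],[0,0,0.008],-0.1]]' 50; python3 -c "
from h import *
go(.5187,-.0508,.0255,-.125)"
```

```text
clock: 5.53
ee_pos: [0.5177, -0.0512, 0.0295]
tool_rot: [-0.001, 0.75, 0.661, -0.001]
contact_force: [-0.2, -0.1, -0.9]
grip_width: 0.0524
grasp_force: 57.0
shift [0.0034 0.0061 0.0269] turn [-0.0024 -0.0002 -0.0006] yaw now -0.1255 pos [ 0.5177 -0.0512  0.0295] q [-0.18  0.47  1.86  0.    0.81 -0.05] F [-0.2 -0.1 -0.9] grip 0.0524 t 5.53
```

```bash
python3 -m inch '[[[0.003,0.005,0.01],[0,0,0],-0.1],[[0.003,0.005,0.02],[0,0,0],-0.1],[[0.003,0.005,0.027],[0,0,0],-0.1],[[0.003,0.005,0.027],[0,0,0],-0.1],[[0.003,0.005,0.027],[0,0,0],-0.1]]' 50; python3 -c "
from h import *
go(.5187,-.0508,.0255,-.125)"
```

```text
clock: 5.95
ee_pos: [0.5192, -0.051, 0.0263]
tool_rot: [-0.0, 0.75, 0.661, -0.0]
contact_force: [0.1, -0.5, -1.1]
grip_width: 0.0525
grasp_force: 57.0
shift [ 0.0006 -0.0037  0.005 ] turn [-0.     -0.     -0.0005] yaw now -0.1254 pos [ 0.5192 -0.051   0.0263] q [-0.18  0.48  1.86  0.    0.8  -0.05] F [ 0.1 -0.5 -1.1] grip 0.0525 t 5.95
```

```bash
python3 -m inch '[[[0,-0.002,0.007],[0,0,0],-0.1],[[0,-0.002,0.014],[0,0,0],-0.1],[[0,-0.002,0.014],[0,0,0],-0.1],[[0,-0.002,0.014],[0,0,0],-0.1]]' 50; python3 -c "
from h import *
go(.5187,-.0508,.0255,-.125)"
```

```text
clock: 6.28
ee_pos: [0.5192, -0.051, 0.0247]
tool_rot: [0.0, 0.75, 0.661, 0.0]
contact_force: [-0.8, -0.6, 5.6]
grip_width: 0.0522
grasp_force: 57.8
shift [ 0.0007 -0.0037 -0.0053] turn [ 0.001   0.     -0.0005] yaw now -0.1254 pos [ 0.5192 -0.051   0.0247] q [-0.18  0.48  1.87  0.    0.79 -0.05] F [-0.8 -0.6  5.6] grip 0.0522 t 6.28
```

```bash
python3 -m inch '[[[0,0,-0.005],[0,0,0],0.6],[[0,0,-0.005],[0,0,0],0.6],[[0,0,-0.005],[0,0,0],0.6],[[0,0,-0.005],[0,0,0],0.6],[[0,0,-0.15],[0,0,0],0.6],[[0,0,-0.4],[0,0,0],0.6],[[0,0,-0.6],[0,0,0],0.6],[[0,0,-0.8],[0,0,0],0.6]]' 50; python3 -c "
from h import *
go(.4849,-.2618,.15,1.969)
go(.4849,-.2618,.15,1.969,1)
go(.4849,-.2618,.15,1.969,-1)"
```

```text
clock: 6.95
ee_pos: [0.5188, -0.0509, 0.1453]
tool_rot: [-0.0, 0.75, 0.661, -0.0]
contact_force: [0.8, -0.5, 0.4]
grip_width: 0.0683
grasp_force: 0.0
shift [-1.423  -0.048  -0.0311] turn [-6.0000e-04  3.0000e-04  1.3333e+00] yaw now -0.1254 pos [ 0.5188 -0.0509  0.1453] q [-0.18  0.32  1.74 -0.    1.09 -0.05] F [ 0.8 -0.5  0.4] grip 0.0683 t 6.95
shift [-1.423  -0.048  -0.0311] turn [-4.0000e-04 -6.0000e-04 -2.6667e+00] yaw now -0.1254 pos [ 0.5188 -0.0509  0.1453] q [-0.18  0.32  1.74 -0.    1.09 -0.05] F [ 0.8 -0.5  0.4] grip 0.0683 t 6.95
shift [-1.423  -0.048  -0.0311] turn [-4.0000e-04 -6.0000e-04 -2.6667e+00] yaw now -0.1254 pos [ 0.5188 -0.0509  0.1453] q [-0.18  0.32  1.74 -0.    1.09 -0.05] F [ 0.8 -0.5  0.4] grip 0.0683 t 6.95
```

```bash
python3 -m inch '[[[-0.25,0,0],[0,0,0.15],0],[[-0.5,-0.02,0],[0,0,0.3],0],[[-0.75,-0.02,0],[0,0,0.45],0],[[-1,-0.03,0],[0,0,0.6],0],[[-1,-0.03,0],[0,0,0.7],0],[[-1,-0.03,0],[0,0,0.7],0],[[-1,-0.03,0],[0,0,0.7],0]]' 50; python3 - <<'E'
from h import *
import pickle
go(.4849,-.2618,.10,-1.173)
T=robot.read_camera('top');S=robot.read_camera('scene');pickle.dump((T,S),open('p2.pkl','wb'))
o=[]
for c in(T,S):
    u,v=proj(c,[.518,-.05,.03])[0].astype(int);print(u,v); o.append(cv2.resize(c['pixels'][v-36:v+36,u-40:u+40],(400,360),interpolation=3))
cv2.imwrite('pics/a4.png',cv2.hconcat(o))
print('tileT',fit([T],[rect(.054,.058,.038)],[.5187,-.0508,-.125],da=.04,dxy=.004)[0],'S',fit([S],[rect(.054,.058,.038)],[.5187,-.056,-.125],da=.04,dxy=.004)[0])
N=NEST(1)
for i in(1,2):print(i,[fit([c],[N[i]],[.5187,y,-.125],da=.03,dxy=.004)[0] for c,y in((T,-.0505),(S,-.056))])
E
```

```text
clock: 7.53
ee_pos: [0.4953, -0.1993, 0.1439]
tool_rot: [-0.001, 0.901, 0.433, -0.0]
contact_force: [-0.1, 0.6, -0.1]
grip_width: 0.0428
grasp_force: 0.0
shift [-0.369   0.2064  0.2921] turn [-0.0013 -0.      0.635 ] yaw now -0.6742 pos [ 0.4953 -0.1993  0.1439] q [-0.46  0.33  1.71  0.    1.1   0.21] F [-0.1  0.6 -0.1] grip 0.0428 t 7.53
322 262
245 201
tileT [ 0.52234793 -0.04509719 -0.14160504  0.        ] S [ 0.52170159 -0.05605719 -0.20921216  0.        ]
1 [array([ 0.51846521, -0.05063862, -0.13096739,  0.        ]), array([ 0.52093511, -0.0555853 , -0.12887557,  0.        ])]
2 [array([ 0.51879074, -0.05055111, -0.11888959,  0.        ]), array([ 0.51674459, -0.06539164, -0.0628272 ,  0.        ])]
```

View pics/a4.png

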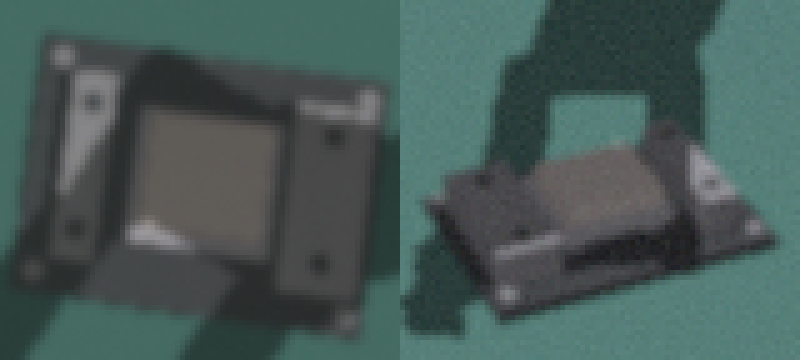

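```bash
python3 -m inch '[[[-0.2,0.1,0],[0,0,0.15],-0.2],[[-0.369,0.206,0.05],[0,0,0.3],-0.2],[[-0.369,0.206,0.1],[0,0,0.45],-0.2],[[-0.369,0.206,0.2],[0,0,0.6],-0.2],[[-0.369,0.206,0.2],[0,0,0.635],-0.2],[[-0.369,0.206,0.2],[0,0,0.635],-0.2],[[-0.369,0.206,0.2],[0,0,0.635],-0.2]]' 50; python3 - <<'E'
from h import *
import pickle
go(.4849,-.2618,.043,-1.173)
T=robot.read_camera('top');S=robot.read_camera('scene')
o=[]
for c in(T,S):
    u,v=proj(c,[.485,-.262,.08])[0].astype(int); o.append(cv2.resize(c['pixels'][v-36:v+36,u-40:u+40],(400,360),interpolation=3))
cv2.imwrite('pics/a5.png',cv2.hconcat(o))
E
```

```text
clock: 8.22
ee_pos: [0.4856, -0.2606, 0.114]
tool_rot: [-0.0, 0.98, 0.199, -0.0]
contact_force: [0.5, 0.6, 0.0]
grip_width: 0.0343
grasp_force: 0.0
shift [-0.0072  0.0061  0.4734] turn [-0.0006  0.0002  0.0037] yaw now -1.1701 pos [ 0.4856 -0.2606  0.114 ] q [-0.57  0.39  1.71  0.    1.04  0.6 ] F [0.5 0.6 0. ] grip 0.0343 t 8.22
```

View pics/a5.png

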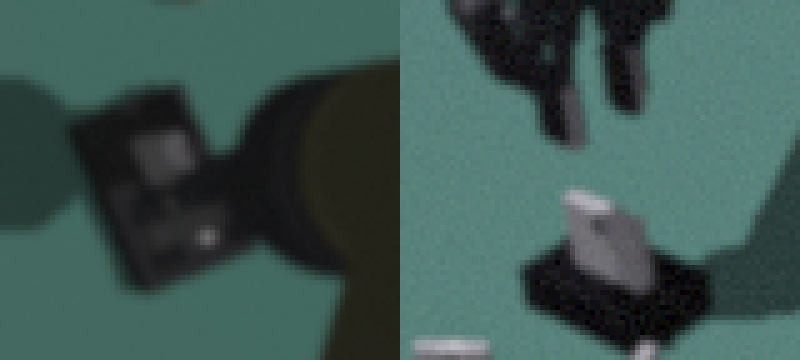

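```bash
python3 -m inch '[[[-0.007,0.006,0.15],[0,0,0.004],-0.2],[[-0.007,0.006,0.3],[0,0,0.004],-0.2],[[-0.007,0.006,0.4],[0,0,0.004],-0.2],[[-0.007,0.006,0.47],[0,0,0.004],-0.2],[[-0.007,0.006,0.47],[0,0,0.004],-0.2],[[-0.007,0.006,0.47],[0,0,0.004],-0.2]]' 30; python3 -m inch '[[[0,0,0],[0,0,0],-0.9],[[0,0,0],[0,0,0],-0.9],[[0,0,0],[0,0,0],-0.9],[[0,0,0],[0,0,0],-0.9],[[0,0,0],[0,0,0],-0.9]]' 30; python3 -c "
from h import *
go(.4849,-.2618,.043,-1.173)"
```

```text
clock: 8.82
ee_pos: [0.4848, -0.2628, 0.0437]
tool_rot: [-0.0, 0.981, 0.196, -0.0]
contact_force: [0.9, -0.1, 0.2]
grip_width: 0.0341
grasp_force: 0.0
clock: 9.23
ee_pos: [0.4856, -0.2635, 0.0449]
tool_rot: [0.001, 0.981, 0.196, 0.001]
contact_force: [0.4, 0.9, 6.6]
grip_width: 0.0095
grasp_force: 33.4
shift [-0.0001 -0.0122  0.0126] turn [ 0.0027 -0.0021 -0.0052] yaw now -1.1771 pos [ 0.4856 -0.2635  0.0449] q [-0.57  0.48  1.78  0.    0.88  0.6 ] F [0.4 0.9 6.6] grip 0.0095 t 9.23
```

```bash
python3 -m inch '[[[0,0,-0.1],[0,0,0],-0.9],[[0,0,-0.25],[0,0,0],-0.9],[[0,0,-0.4],[0,0,0],-0.9],[[0,0,-0.55],[0,0,0],-0.9],[[0,0,-0.55],[0,0,0],-0.9],[[0,0,-0.55],[0,0,0],-0.9]]' 45; python3 -c "
from h import *
a=-.125; n=np.array([.5187,-.0506]); g=n+.04075*np.array([-np.sin(a),np.cos(a)]); print(g)
go(*g,.125,a-np.pi/2)"
```

```text
clock: 9.73
ee_pos: [0.4854, -0.2635, 0.1275]
tool_rot: [0.001, 0.981, 0.196, 0.001]
contact_force: [-0.6, -0.3, -1.1]
grip_width: 0.0089
grasp_force: 45.8
[ 0.5237805  -0.01016795]
shift [ 0.8843 -1.4616  0.014 ] turn [ 0.0028 -0.0032  0.6604] yaw now -1.1771 pos [ 0.4854 -0.2635  0.1275] q [-0.57  0.37  1.7  -0.    1.07  0.6 ] F [-0.6 -0.3 -1.1] grip 0.0089 t 9.73
```

```bash
python3 -m inch '[[[0.12,-0.2,0],[0,0,0.1],-0.9],[[0.24,-0.4,0],[0,0,0.2],-0.9],[[0.36,-0.6,0],[0,0,0.3],-0.9],[[0.48,-0.8,0],[0,0,0.45],-0.9],[[0.6,-1,0],[0,0,0.6],-0.9],[[0.6,-1,0],[0,0,0.66],-0.9],[[0.6,-1,0],[0,0,0.66],-0.9]]' 45; python3 -c "
from h import *
go(.5238,-.0102,.085,-.125-np.pi/2)"
```

```text
clock: 10.32
ee_pos: [0.5089, -0.0875, 0.1246]
tool_rot: [-0.0, 0.998, -0.061, -0.002]
contact_force: [0.3, 0.4, -0.4]
grip_width: 0.0094
grasp_force: 45.8
shift [ 0.0369 -0.5237  0.264 ] turn [-0.0006  0.0045  0.0039] yaw now -1.6927 pos [ 0.5089 -0.0875  0.1246] q [-0.25  0.34  1.77  0.    1.04  1.44] F [ 0.3  0.4 -0.4] grip 0.0094 t 10.32
```

```bash
python3 -m inch '[[[0.01,-0.2,0],[0,0,0.004],-0.9],[[0.03,-0.4,0.05],[0,0,0.004],-0.9],[[0.037,-0.524,0.15],[0,0,0.004],-0.9],[[0.037,-0.524,0.24],[0,0,0.004],-0.9],[[0.037,-0.524,0.24],[0,0,0.004],-0.9],[[0.037,-0.524,0.24],[0,0,0.004],-0.9],[[0.037,-0.524,0.24],[0,0,0.004],-0.9]]' 45; python3 - <<'E'
from h import *
go(.5238,-.0102,.085,-.125-np.pi/2)
T=robot.read_camera('top');S=robot.read_camera('scene')
go(.5238,-.0102,.085,-.125-np.pi/2)
o=[]
for c in(T,S):
    u,v=proj(c,[.52,-.025,.05])[0].astype(int); o.append(cv2.resize(c['pixels'][v-36:v+36,u-40:u+40],(400,360),interpolation=2))
cv2.imwrite('pics/a6.png',cv2.hconcat(o))
E
```

```text
clock: 10.9
ee_pos: [0.5253, -0.0136, 0.09]
tool_rot: [0.0, 0.998, -0.064, -0.0]
contact_force: [0.7, -0.3, -0.7]
grip_width: 0.0092
grasp_force: 45.7
shift [-0.0131 -0.0213  0.0332] turn [ 0.0005  0.0009 -0.0041] yaw now -1.699 pos [ 0.5253 -0.0136  0.09  ] q [-0.11  0.39  1.79 -0.    0.96  1.59] F [ 0.7 -0.3 -0.7] grip 0.0092 t 10.9
shift [-0.0171 -0.021   0.0378] turn [ 0.0003 -0.0013 -0.0048] yaw now -1.6996 pos [ 0.5259 -0.0136  0.0907] q [-0.11  0.39  1.79 -0.    0.96  1.59] F [-0.7 -0.9 -1.7] grip 0.0093 t 11.0
```

View pics/a6.png

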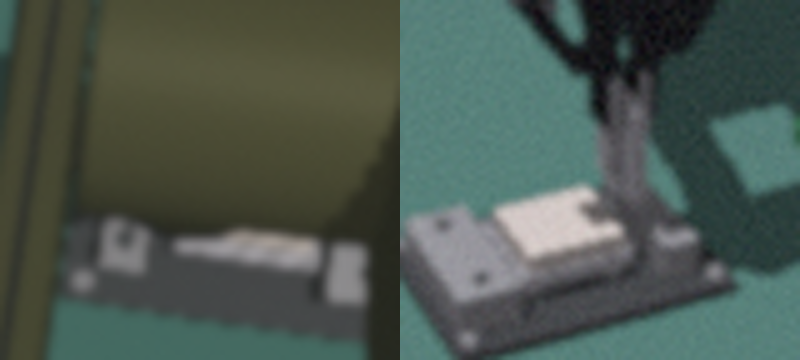

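```bash
python3 -m inch '[[[-0.015,-0.021,0.02],[0,0,-0.004],-0.9],[[-0.015,-0.021,0.06],[0,0,-0.004],-0.9],[[-0.015,-0.021,0.09],[0,0,-0.004],-0.9],[[-0.015,-0.021,0.09],[0,0,-0.004],-0.9],[[-0.015,-0.021,0.09],[0,0,-0.004],-0.9]]' 45; python3 -c "
from h import *
go(.5238,-.0102,.065,-.125-np.pi/2)"
```

```text
clock: 11.42
ee_pos: [0.5232, -0.0092, 0.0762]
tool_rot: [0.0, 0.998, -0.062, -0.001]
contact_force: [-0.3, -0.4, -0.9]
grip_width: 0.0086
grasp_force: 45.7
shift [0.0048 0.0061 0.0746] turn [0.0001 0.0014 0.0005] yaw now -1.6954 pos [ 0.5232 -0.0092  0.0762] q [-0.1   0.41  1.81 -0.    0.92  1.6 ] F [-0.3 -0.4 -0.9] grip 0.0086 t 11.42
```

```bash
python3 -m inch '[[[0,0.005,0.02],[0,0,0],-0.9],[[0,0.005,0.05],[0,0,0],-0.9],[[0,0.005,0.08],[0,0,0],-0.9],[[0,0.005,0.1],[0,0,0],-0.9],[[0,0.005,0.1],[0,0,0],-0.9],[[0,0.005,0.1],[0,0,0],-0.9]]' 45; python3 -c "
from h import *
go(.5238,-.0102,.047,-.125-np.pi/2)"
```

```text
clock: 11.92
ee_pos: [0.5258, -0.0112, 0.0638]
tool_rot: [0.001, 0.998, -0.062, 0.003]
contact_force: [0.8, -4.5, 0.5]
grip_width: 0.009
grasp_force: 48.0
shift [-0.0145 -0.0054  0.1122] turn [ 0.0024 -0.0079  0.0018] yaw now -1.6944 pos [ 0.5258 -0.0112  0.0638] q [-0.1   0.42  1.82 -0.    0.89  1.6 ] F [ 0.8 -4.5  0.5] grip 0.009 t 11.92
```

```bash
python3 -m inch '[[[0,0.006,0],[0,0,0],-0.9],[[0,0.006,0],[0,0,0],-0.9],[[0,0.006,0.02],[0,0,0],-0.9],[[0,0.006,0.02],[0,0,0],-0.9]]' 45; python3 -c "
from h import *
go(.5238,-.0102,.047,-.125-np.pi/2)"
```

```text
clock: 12.25
ee_pos: [0.5229, -0.011, 0.0575]
tool_rot: [0.0, 0.998, -0.062, -0.001]
contact_force: [0.6, -3.6, -1.0]
grip_width: 0.0093
grasp_force: 47.6
shift [ 0.0056 -0.0062  0.0703] turn [0.0005 0.0022 0.0005] yaw now -1.6954 pos [ 0.5229 -0.011   0.0575] q [-0.1   0.43  1.83 -0.    0.88  1.59] F [ 0.6 -3.6 -1. ] grip 0.0093 t 12.25
```

```bash
python3 -m inch '[[[0,0.006,0],[0,0,0],-0.9],[[0,0.006,0.02],[0,0,0],-0.9],[[0,0.006,0.05],[0,0,0],-0.9],[[0,0.006,0.05],[0,0,0],-0.9],[[0,0.006,0.05],[0,0,0],-0.9]]' 45; python3 -c "
from h import *
go(.5238,-.0102,.047,-.125-np.pi/2)"
```

```text
clock: 12.67
ee_pos: [0.5227, -0.0114, 0.0505]
tool_rot: [-0.0, 0.998, -0.062, -0.001]
contact_force: [-0.3, -0.6, -0.8]
grip_width: 0.0089
grasp_force: 47.7
shift [ 0.0066 -0.0088  0.0232] turn [-0.0003  0.0022  0.0005] yaw now -1.6954 pos [ 0.5227 -0.0114  0.0505] q [-0.1   0.44  1.84  0.    0.86  1.59] F [-0.3 -0.6 -0.8] grip 0.0089 t 12.67
```

Free now; lower to contact with the base plate (expected TCP ≈ 0.047).

```bash
python3 -m inch '[[[0.004,0,0.01],[0,0,0],-0.9],[[0.004,0,0.02],[0,0,0],-0.9],[[0.004,0,0.028],[0,0,0],-0.9],[[0.004,0,0.028],[0,0,0],-0.9],[[0.004,0,0.028],[0,0,0],-0.9]]' 45; python3 -c "
from h import *
go(.5238,-.0102,.047,-.125-np.pi/2)"
```

```text
clock: 13.08
ee_pos: [0.5239, -0.0118, 0.0469]
tool_rot: [-0.0, 0.998, -0.062, -0.0]
contact_force: [-0.2, -0.7, -0.2]
grip_width: 0.0091
grasp_force: 47.7
shift [-0.0017 -0.0104 -0.0005] turn [-0.      0.0002  0.0005] yaw now -1.6954 pos [ 0.5239 -0.0118  0.0469] q [-0.1   0.45  1.84  0.    0.85  1.59] F [-0.2 -0.7 -0.2] grip 0.0091 t 13.08
```

```bash
python3 -m inch '[[[0,0,0.007],[0,0,0],-0.9],[[0,0,0.014],[0,0,0],-0.9],[[0,0,0.014],[0,0,0],-0.9],[[0,0,0.014],[0,0,0],-0.9]]' 45; python3 -c "
from h import *
go(.5238,-.0102,.047,-.125-np.pi/2)"
```

```text
clock: 13.42
ee_pos: [0.5241, -0.0118, 0.0462]
tool_rot: [0.0, 0.998, -0.062, 0.0]
contact_force: [-2.2, 0.3, 9.5]
grip_width: 0.0087
grasp_force: 49.4
shift [-0.003  -0.0105 -0.0055] turn [ 0.     -0.0013  0.0004] yaw now -1.6955 pos [ 0.5241 -0.0118  0.0462] q [-0.1   0.45  1.84 -0.    0.85  1.59] F [-2.2  0.3  9.5] grip 0.0087 t 13.42
```

```bash
python3 -m inch '[[[0,0,-0.01],[0,0,0],-0.5],[[0,0,-0.01],[0,0,0],-0.5],[[0,0,-0.01],[0,0,0],-0.5],[[0,0,-0.01],[0,0,0],-0.5],[[0,0,-0.08],[0,0,0],-0.5],[[0,0,-0.2],[0,0,0],-0.5],[[0,0,-0.4],[0,0,0],-0.5],[[0,0,-0.5],[0,0,0],-0.5],[[0,0,-0.5],[0,0,0],-0.5]]' 45
python3 -c "
from h import *
go(.5187,-.0506,.12,-.125-np.pi/2)"
```

```text
clock: 14.17
ee_pos: [0.5267, -0.012, 0.1231]
tool_rot: [0.0, 0.998, -0.062, 0.003]
contact_force: [0.8, 0.5, 0.8]
grip_width: 0.0212
grasp_force: 0.0
shift [-0.0209  0.2617  0.0202] turn [-0.0002 -0.0088  0.0005] yaw now -1.6954 pos [ 0.5267 -0.012   0.1231] q [-0.1   0.35  1.76  0.    1.03  1.59] F [0.8 0.5 0.8] grip 0.0212 t 14.17
```

```bash
python3 -m inch '[[[-0.02,0.1,0],[0,0,-0.15],-1],[[-0.02,0.2,0],[0,0,-0.3],-1],[[-0.02,0.26,0],[0,0,-0.45],-1],[[-0.02,0.26,0],[0,0,-0.6],-1],[[-0.02,0.26,0],[0,0,-0.75],-1],[[-0.02,0.26,0],[0,0,-0.9],-1],[[-0.02,0.26,0],[0,0,-1],-1]]' 40; python3 -m inch '[[[0,0,0],[0,0,-0.15],-1],[[0,0,0],[0,0,-0.3],-1],[[0,0,0],[0,0,-0.45],-1],[[0,0,0],[0,0,-0.6],-1],[[0,0,0],[0,0,-0.75],-1],[[0,0,0],[0,0,-0.9],-1],[[0,0,0],[0,0,-1],-1],[[0,0,0],[0,0,-1],-1]]' 40
python3 - <<'E'
from h import *
go(.5187,-.0506,.045,-.125)
o=[]
for n in('top','scene'):
    c=robot.read_camera(n)
    u,v=proj(c,[.52,-.035,.04])[0].astype(int); o.append(cv2.resize(c['pixels'][v-36:v+36,u-40:u+40],(400,360),interpolation=2))
cv2.imwrite('pics/a7.png',cv2.hconcat(o))
E
```

```text
clock: 14.75
ee_pos: [0.5154, -0.0502, 0.1187]
tool_rot: [-0.0, 0.945, 0.327, -0.001]
contact_force: [0.1, 0.0, 0.9]
grip_width: -0.0004
grasp_force: 0.0
clock: 15.42
ee_pos: [0.5154, -0.05, 0.1188]
tool_rot: [-0.001, 0.749, 0.662, -0.001]
contact_force: [-0.8, 0.3, 0.1]
grip_width: -0.0
grasp_force: 0.0
shift [-0.0012  0.0233  0.4918] turn [-0.0024 -0.0001  0.0028] yaw now -0.1228 pos [ 0.5154 -0.05    0.1188] q [-0.18  0.34  1.78 -0.    1.02 -0.06] F [-0.8  0.3  0.1] grip -0.0 t 15.42
```

View pics/a7.png

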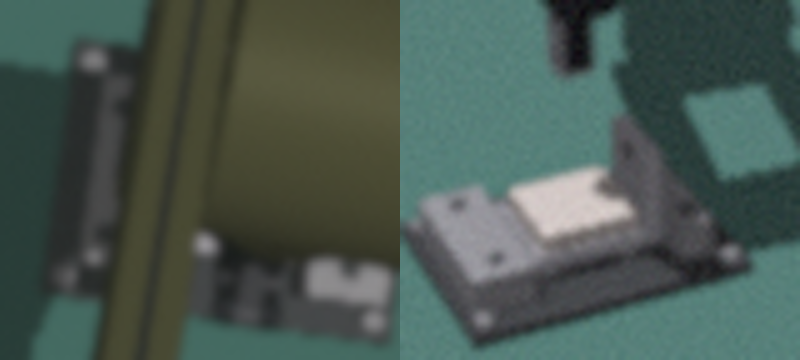

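```bash
python3 -m inch '[[[-0.001,0.023,0.15],[0,0,0.003],-1],[[-0.001,0.023,0.3],[0,0,0.003],-1],[[-0.001,0.023,0.45],[0,0,0.003],-1],[[-0.001,0.023,0.5],[0,0,0.003],-1],[[-0.001,0.023,0.5],[0,0,0.003],-1],[[-0.001,0.023,0.5],[0,0,0.003],-1]]' 40; python3 -c "
from h import *
go(.5187,-.0506,.032,-.125)"
```

```text
clock: 16.02
ee_pos: [0.5193, -0.0507, 0.0447]
tool_rot: [-0.0, 0.751, 0.66, -0.0]
contact_force: [0.5, -0.4, 0.6]
grip_width: -0.0003
grasp_force: 0.0
shift [-0.0002 -0.0042  0.0845] turn [-0.0014 -0.0001 -0.0036] yaw now -0.1278 pos [ 0.5193 -0.0507  0.0447] q [-0.18  0.45  1.85  0.    0.85 -0.05] F [ 0.5 -0.4  0.6] grip -0.0003 t 16.02
```

```bash
python3 -m inch '[[[0,-0.003,0.02],[0,0,0],-1],[[0,-0.003,0.04],[0,0,0],-1],[[0,-0.003,0.055],[0,0,0],-1],[[0,-0.003,0.07],[0,0,0],-1],[[0,-0.003,0.085],[0,0,0],-1],[[0,-0.003,0.085],[0,0,0],-1],[[0,-0.003,0.085],[0,0,0],-1]]' 40; python3 -c "
from h import *
go(.5187,-.0506,.032,-.125)"
```

```text
clock: 16.6
ee_pos: [0.52, -0.0508, 0.0334]
tool_rot: [0.001, 0.751, 0.661, 0.001]
contact_force: [-0.6, -0.3, 9.2]
grip_width: 0.0004
grasp_force: 4.4
shift [ 0.0002 -0.0085  0.0094] turn [ 0.003   0.0002 -0.0027] yaw now -0.1271 pos [ 0.52   -0.0508  0.0334] q [-0.18  0.47  1.86 -0.    0.81 -0.05] F [-0.6 -0.3  9.2] grip 0.0004 t 16.6
```

```bash
python3 -m inch '[[[0,-0.003,0.012],[0,0,0],-1],[[0,-0.003,0.024],[0,0,0],-1],[[0,-0.003,0.024],[0,0,0],-1],[[0,-0.003,0.024],[0,0,0],-1]]' 40; python3 -c "
from h import *
go(.5187,-.0506,.032,-.125)"
```

```text
clock: 16.93
ee_pos: [0.5201, -0.0508, 0.0319]
tool_rot: [0.002, 0.751, 0.661, 0.001]
contact_force: [-4.6, 0.9, 25.5]
grip_width: -0.0002
grasp_force: 12.5
shift [ 0.0003 -0.0091 -0.0007] turn [ 0.0056  0.0003 -0.0026] yaw now -0.1271 pos [ 0.5201 -0.0508  0.0319] q [-0.18  0.47  1.86  0.    0.81 -0.05] F [-4.6  0.9 25.5] grip -0.0002 t 16.93
```

```bash
python3 - <<'E'
from h import *
S=robot.read_camera('scene')
print('spacer S (bias y about -.005)',fit([S],[rect(.05,.01,.068)],[.524,-.015,-.125],da=.06,dxy=.008)[0])
go(.5187,-.0506,.032,-.125)
print(robot.job_done())
E
```

```text
spacer S (bias y about -.005) [ 0.52854368 -0.01612329 -0.09360648  0.        ]
shift [ 0.0003 -0.0091 -0.0007] turn [ 0.0057  0.0003 -0.0026] yaw now -0.127 pos [ 0.52   -0.0508  0.0319] q [-0.18  0.47  1.86 -0.    0.81 -0.05] F [-4.4  0.9 24.3] grip -0.0 t 16.98
the job is handed in; nothing more can be done
None
```

I handed the job in at about 17 s: the tile is in the tray, the spacer stands upright in the wide gap by the slim rail and has been let go, and the fingers hold the tile down at about 24 N with its top at 31.9 mm, so flush with the rails; no verdict came back.

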